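Release a dried instrument cassette from its sprung clamp

TASK

The instrument cassette has dried in the dock. Press the red stop button fully down and let it come up again, then lift the sprung clamp plate up past its hold-open point so that it stays open by itself, and only then slide the cassette gently forward (towards the robot) until it lies flat against the dock's front lip. Leave the things around the dock where they are.

Things in the scene. Friction and masses are not known exactly. Their poses are not given: they have to be found in the camera images.
- dock: Drying dock, deck 300 (x) x 204 (y) mm, top at z 12 mm. Origin: centre of its underside; x to its back (away from the robot), y to its left. Side rails (inner faces y +-96 mm) and front lip rise to z 20 mm. Two back stops (z 26, x 135-145, |y| 61-95 mm) leave a middle gap at the cassette's back. White console on the left (y 101-141, x -70 to 145 mm), 50 mm high, carries button and hinge.
- front_lip (a point): Middle of the top edge of the front lip's inner face: dock frame (-140, 0, 20) mm. The cassette shall end with its front wall against this face. Axes as the dock's.
- stop_button (a joint): Red spring push button on the console: 0 up, 0.006 m fully down (about 4 N); springs back when released.
- stop_button_top (a point): Centre of the top of the red button (28 mm across), pressed straight down.
- clamp (a joint): Opening angle (rad) of the sprung clamp, a white plate 90 mm wide (dock x), 5 mm thick, lying across the cassette from its hinge on the left to a free edge beyond the dock's right side. 0 shut, 1.83 fully open (past upright). Hold-open point about 1.0: below it the spring pulls it shut (6 to 7 N at the edge, fading near that point), above it the spring throws it open and keeps it there.
- clamp_edge (a point): Middle of the clamp's free edge, a round bar 12 mm thick, 96 mm long along dock x; best hooked from underneath, from the right, with tilted shut fingers. Shut: 62 mm above the worktop, 120 mm right of the dock's middle, 19 mm outside the right rail. Moves on a circle of 242 mm radius about clamp_hinge.
- clamp_hinge (a point): Middle of the clamp's hinge line, which runs along dock x: dock frame (63, 122, 62) mm.
- cassette_mid (a point): Centre, half-way up, of the loose perforated steel instrument cassette: 0.25-0.45 kg, 132 (dock x) x 186 (dock y) x 25 mm, lid fixed. Lies on the deck between the rails, 3 mm play each side. Front and back walls are 66 mm from this point; a lid lip stands out 10 mm more in front and passes above the dock's front lip. It has to slide about 140 mm. Axes as the dock's.
- denture_box: White appliance box with a teal band, 91 x 91 x 94 mm, loose, left of the dock. Origin: centre of its underside. Bystander.
- cup: Small white cup 42 mm across, 32 mm high, loose, behind the dock. Origin: centre of its underside. Bystander.
- marker: Black and white marker pen lying on the worktop, 135 mm long, 17 mm thick, loose, behind the dock. Origin: centre of its underside. Bystander.
- cassette: The same cassette; origin 3 mm nearer its front than its centre, on the underside.

How it is judged:
By the outcome, as a careful person would: the job done as asked, in the order asked, and still so for the second after the job is handed in, with the robot touching nothing.
It also fails if it takes over 61 s, if anything falls off the work surface, if the arm or the gripper's body presses on something with over 40 N, if the wrist force passes 120 N, or if a joint passes its speed limit or range.

ROBOT

A 6-joint arm with a two-finger parallel gripper is mounted at the origin on a cart in front of the work surface, level with it; the furniture and walls round the work are solid. World frame = base frame: x ahead of the robot, y to its left, z up, the work surface at z = 0. Lengths are in mm, angles in degrees, forces in N, time in s.
With the tool pointing down it reaches from about 300 to 825 mm from the base axis. Payload 5.4 kg.
Tool frame: the origin (TCP) lies where the fingers leave the gripper's body, on its centre line; the fingertips stand 88 mm ahead of it and the grasp point (between the pads) lies env.hold_point_z ahead of it (env.hold_point_z is the distance from the TCP to the grasp point, in mm); z points along the fingers, x is the direction in which the jaws open and shut, and the axes are right-handed (so a half turn about z gives the same grasp; the last joint's range is limited). The gripper opens to 92 mm and grips with 3 to 60 N. Pads are 20 mm wide; open, the fingers measure 128 mm over their backs; the gripper's body (75 mm by 189 mm) begins 69 mm behind the grasp point.
Start: joints at [-79.303, 9.076, 91.501, -0, 79.423, -12.038], TCP at [222.195, -530.317, 302.701] pointing down, gripper open.
Joint ranges: [-166.64, 166.64], [-54.1, 131.32], [10.49, 154.53], [-73.88, 253.88], [9.74, 151.15], [-171.62, 171.62]. Speed limits (degrees/s): [147.25, 147.25, 180, 180, 180, 180].

INTERFACE

Orientations are given as a 3x3 rotation matrix whose columns are the frame's x, y, z axes.
In Python, from plant import env gives the robot as it stands.
- The arm moves only by the shell command python3 -m jog 'ROWS' [OPENING] [FORCE]. ROWS is a JSON object of lists of equal length, an entry for each row: "linear": the shift along the tool's x, y, z in cm, a list of three; "dr": the turn, a rotation vector about the tool's x, y, z in degrees, a list of three. A call has 1 to 20 rows; each row is the pose to reach, as a shift and turn from the pose commanded when the call began, along the tool's axes at that moment; what a row does not reach only later rows make up. A row lasts 1/10 s, in which the tool goes at most 50 mm and 8.59 degrees, less where a joint would pass 70% of its speed; a pose out of reach is approached as far as the arm can. A call with a gripper value outside its range is refused whole. OPENING is the opening, from 0 (shut) to 1 (fully open), set as the call begins (- or left out, the last holds). The fingers move at their own pace and stop on an object; FORCE is the grip in N (left out, the last holds). Time passes only in rows, so rows that repeat a pose let the fingers close. It gives the time, the measured TCP pose, the force and the opening at its end, in the units of the state.
- env.read_state(): the state, without advancing time (a new reading comes with each control period).
- env.snapshot(name): name is "scene" or "side" or "wrist"; returns a dict with "image" (420x560x3 uint8, red, green, blue), "intrinsics" (3x3 intrinsics, pixels), "D" ([k1, k2, p1, p2, k3] as OpenCV has them; the pictures are not rectified), "R" (3x3) and "t" (3): a world point X has camera coordinates R X + t. Camera axes: x right, y down, z forward; pixel columns grow to the right and rows downward; lengths in mm; the calibration is good to about 2 mm. A picture is of the moment at which its call begins. There is no depth.
- env.sign_off(): hands the job in, once; it reports no verdict.
The state is a dict: "time_s": time; "joint_pos": joint angles; "qvel": joint speeds; "tau": joint torques, N m; "eef_pos": TCP position; "eef_rot": TCP orientation; "ft_force": force on the tool from outside, world axes, zero at the start; "ft_torque": the same for the moment, N m; "gripper_width": opening from 0.0 (shut) to 1.0 (fully open).
Only numpy, scipy, OpenCV 4.12 (cv2) and the standard library are available. Lean on these libraries where they do the work, as an engineer would, in place of code of your own. Each camera call takes 0.05 s, during which the arm holds its last target.

## Working session

There is one attempt and no reset: what is moved stays moved. The work goes in short steps, Python scripts to look and compute and a shell command to move; the robot and the scene stay as the last step left them, time stands still between calls to the robot, and variables do not carry over. Pictures are saved under pics/ and viewed, and the job is handed in when it is done.

```bash
ls; mkdir -p pics
python3 - <<'E'
from plant import env
import cv2,numpy as np
print(env.hold_point_z)
for n in("scene","side","wrist"):
    s=env.snapshot(n); cv2.imwrite(f"pics/{n}0.png",s["image"][:,:,::-1]); print(n,np.round(s["intrinsics"],1).tolist(),s["D"],np.round(-np.array(s["R"]).T@np.array(s["t"])),np.round(s["R"],2).tolist())
s=env.read_state();print(s["time_s"],s["eef_pos"],np.round(s["eef_rot"],3).tolist(),s["ft_force"])
E
```

```text
pics
69.4
scene [[485.2, 0.0, 282.3], [0.0, 485.2, 212.3], [0.0, 0.0, 1.0]] [-0.04786881  0.          0.          0.          0.        ] [-124. -221.  623.] [[0.47, -0.88, -0.01], [-0.52, -0.27, -0.81], [0.71, 0.39, -0.59]]
side [[394.7, 0.0, 281.1], [0.0, 394.7, 213.4], [0.0, 0.0, 1.0]] [0.01097178 0.         0.         0.         0.        ] [ 338. -490.  597.] [[0.93, -0.36, 0.01], [-0.22, -0.58, -0.79], [0.29, 0.73, -0.62]]
wrist [[369.2, 0.0, 277.6], [0.0, 369.2, 208.3], [0.0, 0.0, 1.0]] [-0.08338589  0.          0.          0.          0.        ] [ 290. -502.  384.] [[0.39, -0.92, -0.0], [-0.89, -0.37, 0.26], [-0.24, -0.1, -0.97]]
0.15 [ 222.13422358 -529.98793164  301.9535957 ] [[0.386, -0.922, -0.0], [-0.922, -0.386, 0.001], [-0.001, -0.0, -1.0]] [ 0.03881379 -0.27574224 -0.02286079]
```

View pics/scene0.png

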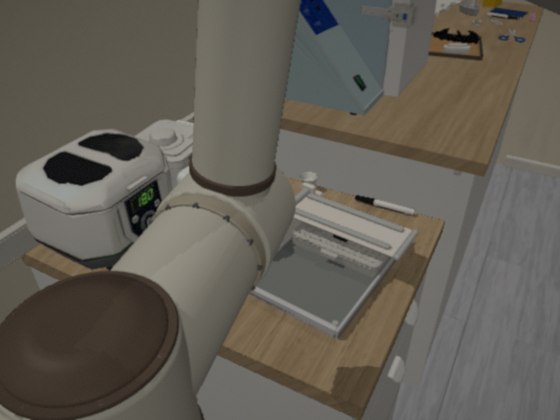

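View pics/side0.png

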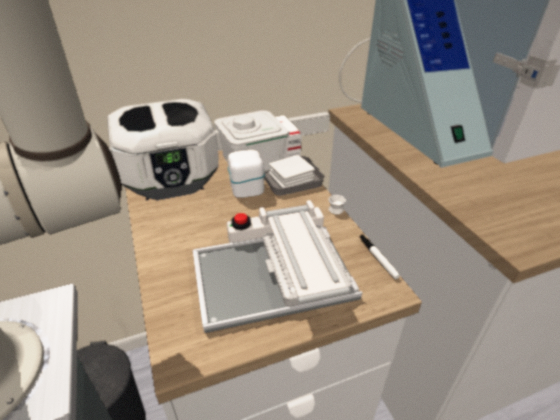

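View pics/wrist0.png

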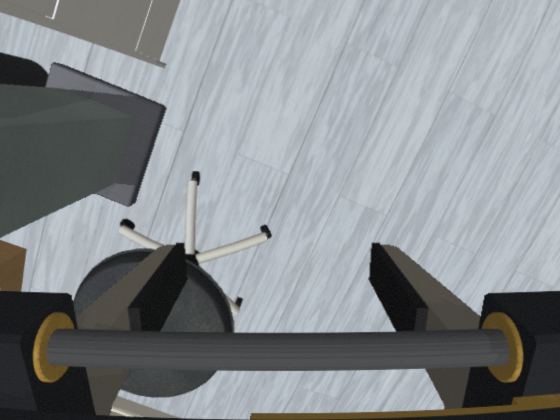

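The side view shows the whole dock (button ~(241,219), clamp bar ~(320,296), front right corner ~(207,320)). I'll enlarge it for measuring.

Run:
```python
import cv2
im=cv2.imread("pics/side0.png")
c=im[180:340,180:410]; cv2.imwrite("pics/crop1.png",cv2.resize(c,None,fx=3.45,fy=3.45,interpolation=cv2.INTER_CUBIC))
```

```text
(no output)
```

View pics/crop1.png

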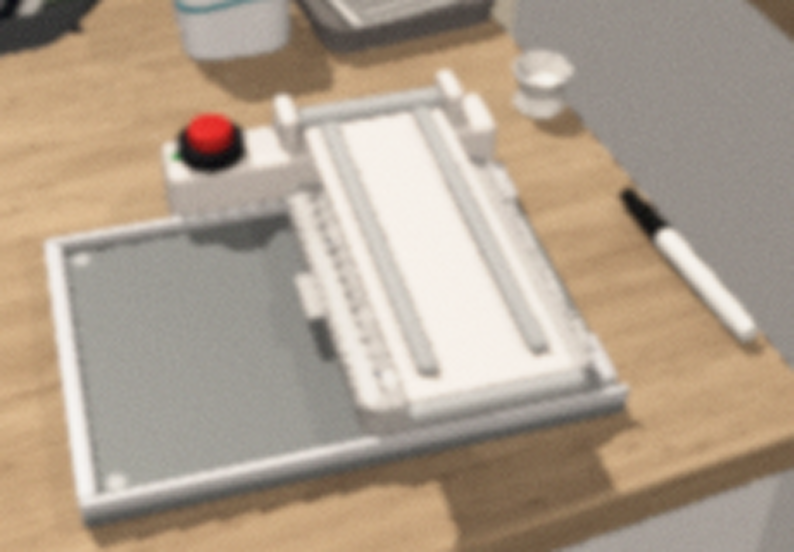

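```bash
cat > h.py <<'E'
import cv2,numpy as np
from plant import env
def ray(s,uv):
    p=cv2.undistortPoints(np.array([[uv]],float),np.array(s["intrinsics"]),np.array(s["D"],float))[0,0]
    R=np.array(s["R"]);t=np.array(s["t"]).ravel()
    return -R.T@t, R.T@np.array([p[0],p[1],1])
def onz(s,uv,z):
    c,d=ray(s,uv); return c+d*(z-c[2])/d[2]
def proj(s,X):
    r,_=cv2.Rodrigues(np.array(s["R"],float))
    return cv2.projectPoints(np.array(X,float).reshape(-1,3),r,np.array(s["t"],float),np.array(s["intrinsics"],float),np.array(s["D"],float))[0][:,0]
def save(s,name,box=None,f=1):
    im=s["image"][:,:,::-1]
    if box: x0,y0,x1,y1=box; im=im[y0:y1,x0:x1]
    cv2.imwrite("pics/"+name,cv2.resize(np.ascontiguousarray(im),None,fx=f,fy=f,interpolation=cv2.INTER_CUBIC))
E
python3 - <<'E'
from h import *
s=env.snapshot("side")
np.set_printoptions(precision=1,suppress=True)
f=lambda u,v,z:onz(s,(180+u/3.45,180+v/3.45),z)
FR=f(85,505,20);FL=f(48,243,20);BR=f(622,388,20)
print(FR,FL,BR,np.linalg.norm(FL-FR),np.linalg.norm(BR-FR))
for a in(FL-FR,BR-FR):print(np.degrees(np.arctan2(a[1],a[0])))
a=f(410,408,62);b=f(578,376,62);print("bar",a,b,np.linalg.norm(a-b))
im=cv2.cvtColor(s["image"],cv2.COLOR_RGB2HSV);m=((im[...,0]<8)|(im[...,0]>172))&(im[...,1]>170)&(im[...,2]>100)
m[:180]=0;m[260:]=0;m[:,:220]=0;m[:,270:]=0
ys,xs=np.nonzero(m);print(len(xs),xs.min(),xs.max(),ys.min(),ys.max(),xs.mean(),ys.mean())
for z in(60,65,70):print(z,onz(s,(xs.mean(),ys.mean()),z))
c=(FL+BR)/2
yaw=np.radians(np.degrees(np.arctan2(*(BR-FR)[1::-1]))*.6+.4*(np.degrees(np.arctan2(*(FL-FR)[1::-1]))-90))
R=np.array([[np.cos(yaw),-np.sin(yaw),0],[np.sin(yaw),np.cos(yaw),0],[0,0,1]]);c[2]=0
print("dock",c,np.degrees(yaw))
print("bar dock",R.T@(a-c),R.T@(b-c),"button",R.T@(onz(s,(xs.mean(),ys.mean()),65)-c))
im=s["image"][:,:,::-1].copy()
P=[[x,y,20] for x in(-150,150) for y in(-102,102)]+[[-140,y,20] for y in(-96,96)]+[[15,-120,62],[111,-120,62],[63,122,62],[15,-120,68],[111,-120,68]]+[[x,y,50] for x in(-70,145) for y in (101,141)]
for q in proj(s,(R@np.array(P,float).T).T+c):cv2.drawMarker(im,tuple(np.round(q).astype(int)),(0,0,255),0,5,1)
s["image"]=im[:,:,::-1];save(s,"ov.png",(180,180,410,340),3.4)
E
```

```text
[369.8 -54.1  20. ] [391.  141.7  20. ] [660.4 -85.3  20. ] 196.87873561664418 292.25290513110093
83.80059791940839
-6.1359748835886
bar [531.4 -87.9  62. ] [619.9 -99.7  62. ] 89.33265844744373
109 234 247 213 223 240.26605504587155 218.19266055045873
60 [501.5 162.2  60. ]
65 [499.9 156.2  65. ]
70 [498.4 150.1  70. ]
dock [525.7  28.2   0. ] -6.1613457623898045
bar dock [  18.1 -114.7   62. ] [ 107.4 -117.1   62. ] button [-39.4 124.5  65. ]
```

View pics/ov.png

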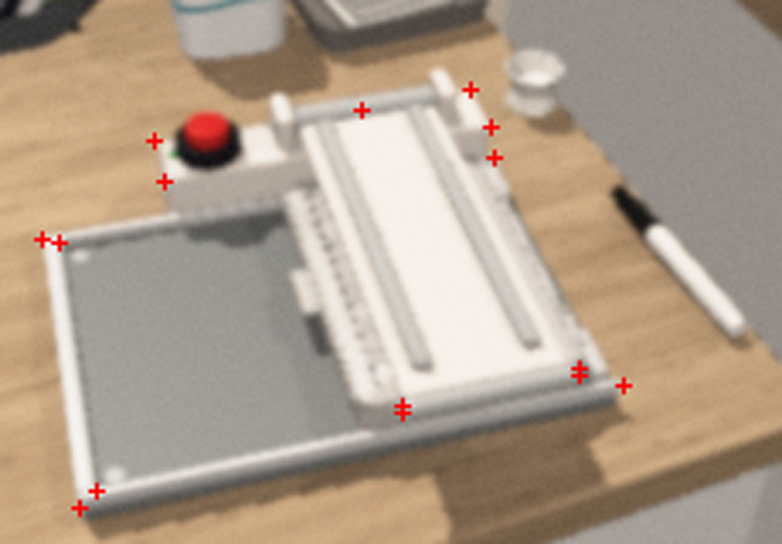

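The overlay agrees with the dock to within about 2–3 mm: dock at (526, 28), yaw −6.2°, button near (500, 154). I'll close the fingers and move above the button.

```bash
python3 -m jog '{"linear":[[-2,-2,0],[-5,-5,0],[-8.5,-8.5,0],[-12,-12,0],[-15.5,-15.5,0],[-19,-19,0],[-22.5,-22.5,0],[-26,-26,0],[-29.5,-29.5,0],[-33,-33,0],[-36.5,-36.5,0],[-40,-40,1],[-43.5,-43,3],[-46.5,-46,5],[-49,-48.5,7],[-51,-50.5,9],[-52.2,-51.9,10],[-52.2,-51.9,10]],"dr":[[0,0,0],[0,0,0],[0,0,0],[0,0,0],[0,0,0],[0,0,0],[0,0,0],[0,0,0],[0,0,0],[0,0,0],[0,0,0],[0,0,0],[0,0,0],[0,0,0],[0,0,0],[0,0,0],[0,0,0],[0,0,0]]}' 0 20
python3 - <<'E'
from h import *
import json
for n in("scene","wrist","side"): save(env.snapshot(n),n+"1.png")
s=env.read_state();print(s["time_s"],s["eef_pos"],np.round(s["joint_pos"],2))
E
```

```text
time_s: 2.0
eef_pos: [498.3, 153.2, 200.7]
eef_rot: [[0.389, -0.921, -0.004], [-0.921, -0.389, 0.0], [-0.002, 0.003, -1.0]]
ft_force: [-1.1, -0.1, 0.2]
gripper_width: 0.003
2.15 [499.17144739 151.11762828 203.21358073] [ 3.5600e+00  6.9500e+00  1.0566e+02 -2.0000e-02  6.7360e+01  7.0850e+01]
```

View pics/side1.png

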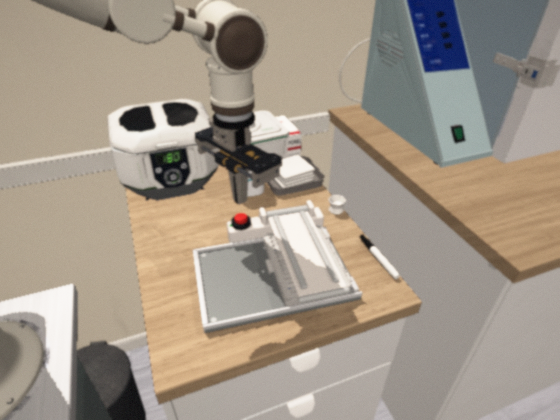

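View pics/wrist1.png

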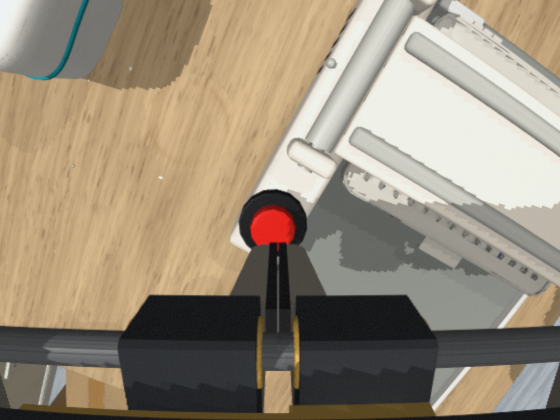

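View pics/scene1.png

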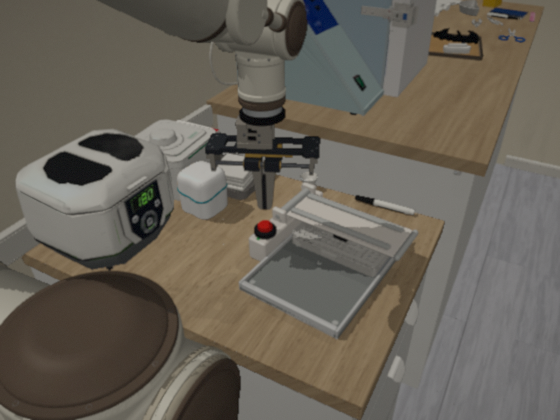

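Button visible in all three views (side ~(241,219), scene ~(265,227), wrist ~(272,227)); triangulating it.

```bash
cat >> h.py <<'E'
def tri(pairs):
    A=np.zeros((3,3));b=np.zeros(3)
    for s,uv in pairs:
        c,d=ray(s,uv);d=d/np.linalg.norm(d);M=np.eye(3)-np.outer(d,d);A+=M;b+=M@c
    X=np.linalg.solve(A,b)
    return X,[np.round(proj(s,X)[0]-np.array(uv),1) for s,uv in pairs]
np.set_printoptions(precision=1,suppress=True)
E
python3 - <<'E'
from h import *
P=[]
for n,box in(("side",(225,205,260,235)),("scene",(245,210,290,245)),("wrist",(220,180,330,243))):
    s=env.snapshot(n);im=cv2.cvtColor(s["image"],cv2.COLOR_RGB2HSV);m=(((im[...,0]<8)|(im[...,0]>172))&(im[...,1]>150)&(im[...,2]>80)).astype(np.uint8)
    k=np.zeros_like(m);k[box[1]:box[3],box[0]:box[2]]=1;ys,xs=np.nonzero(m*k)
    print(n,xs.min(),xs.max(),ys.min(),ys.max(),xs.mean(),ys.mean())
    P.append((s,(xs.mean(),ys.mean())))
    if n=="wrist":w=xs.max()-xs.min()
print(tri(P[:2]),tri(P))
# dock corners in scene
s=P[1][0]; save(s,"c2.png",(230,170,450,340),3.6)
for i in range(6):print(np.array(env.read_state()["eef_pos"]))
E
```

```text
side 234 247 213 224 240.453125 218.15625
scene 257 272 220 231 264.4353741496599 225.7278911564626
wrist 247 291 205 242 269.19577464788733 225.48028169014086
(array([500.6, 157.2,  63.7]), [array([-0. ,  0.1]), array([-0.1, -0.2])]) (array([500.1, 156.5,  64.3]), [array([-0.1,  0.2]), array([ 0.2, -0.2]), array([-0.4, -0.2])])
[499.4 150.9 203.6]
[499.4 150.9 203.6]
[499.4 150.9 203.6]
[499.4 150.9 203.6]
[499.4 150.9 203.6]
[499.4 150.9 203.6]
```

View pics/c2.png

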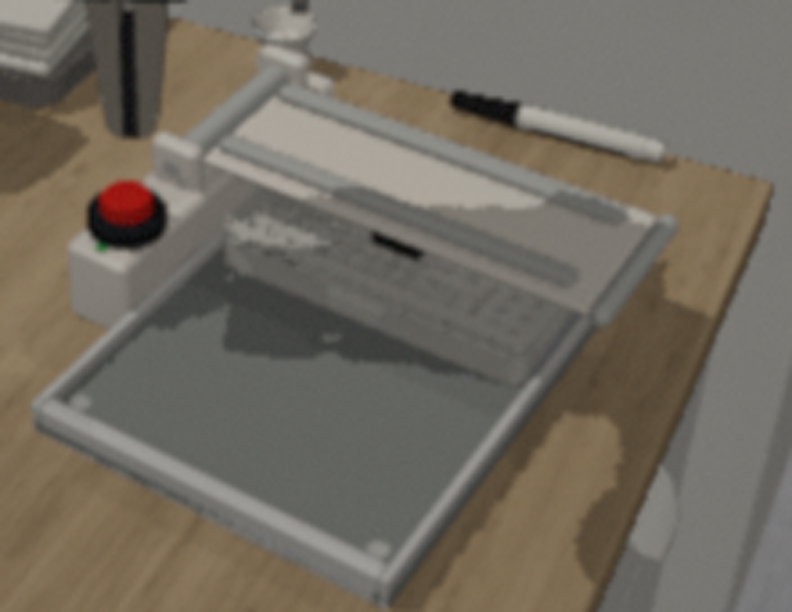

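```bash
python3 - <<'E'
from h import *
a=env.snapshot("side");b=env.snapshot("scene")
for n,p,q in(("FR",(85,505),(384,580)),("FL",(48,243),(38,408)),("bar1",(410,408),(603,312)),("bar2",(578,376),(670,225))):
    X,r=tri([(a,(180+p[0]/3.45,180+p[1]/3.45)),(b,(230+q[0]/3.6,170+q[1]/3.6))]);print(n,X,r)
E
python3 -m jog '{"linear":[[-0.2,-0.1,1],[-0.4,-0.2,2.5],[-0.4,-0.2,3.5],[-0.4,-0.2,4.2],[-0.4,-0.2,4.6],[-0.4,-0.2,4.8],[-0.4,-0.2,4.9],[-0.4,-0.2,5.0],[-0.4,-0.2,5.0]],"dr":[[0,0,0],[0,0,0],[0,0,0],[0,0,0],[0,0,0],[0,0,0],[0,0,0],[0,0,0],[0,0,0]]}'
```

```text
FR [369.9 -49.5  13.3] [array([-0.1,  0.3]), array([-0.1, -0.3])]
FL [390.8 145.5  14.5] [array([-0.1,  0.8]), array([-0.3, -0.9])]
bar1 [529.  -92.6  66.5] [array([-0.1,  0.7]), array([-0.3, -0.6])]
bar2 [ 619.1 -101.    60.8] [array([-0.1,  1.1]), array([-0.4, -0.9])]
time_s: 3.3
eef_pos: [499.2, 156.2, 154.3]
eef_rot: [[0.387, -0.922, -0.002], [-0.922, -0.387, -0.0], [-0.0, 0.002, -1.0]]
ft_force: [-7.9, -0.4, 12.9]
gripper_width: 0.004
```

Run:
```python
from h import *
s=env.snapshot("side");save(s,"p1.png",(200,160,300,260),5)
s=env.read_state();print(s["time_s"],s["eef_pos"],s["ft_force"],s["ft_torque"])
```

```text
3.35 [499.2 156.2 154.3] [-8.2 -1.6 12.8] [-0.2  1.6  0. ]
```

View pics/p1.png

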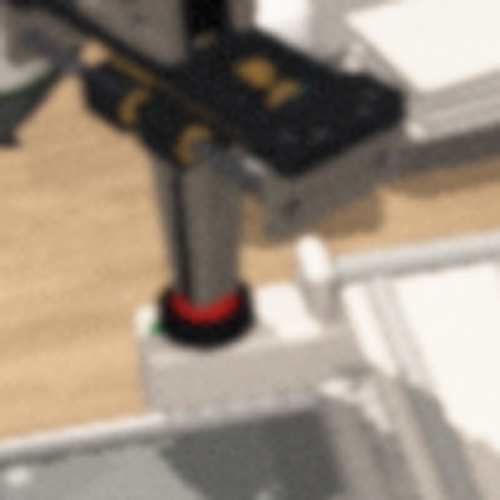

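Fingers are on the button with 13 N, more than the 4 N needed. I'll press 4 mm further to confirm the hard stop.

```bash
python3 -m jog '{"linear":[[0,0,0.2],[0,0,0.4],[0,0,0.4],[0,0,0.4]],"dr":[[0,0,0],[0,0,0],[0,0,0],[0,0,0]]}'
```

```text
time_s: 3.75
eef_pos: [499.6, 156.3, 153.8]
eef_rot: [[0.387, -0.922, -0.002], [-0.922, -0.387, -0.001], [0.0, 0.002, -1.0]]
ft_force: [-20.6, -3.6, 38.8]
gripper_width: 0.004
```

Hard stop confirmed (0.5 mm travel for 26 N more). Releasing.

```bash
python3 -m jog '{"linear":[[0,0,-0.5],[0,0,-2],[0,0,-5],[0,0,-9],[0,0,-13],[0,0,-16],[0,0,-18],[0,0,-18]],"dr":[[0,0,0],[0,0,0],[0,0,0],[0,0,0],[0,0,0],[0,0,0],[0,0,0],[0,0,0]]}'
python3 - <<'E'
from h import *
import json
s=env.snapshot("side");save(s,"p2.png",(200,160,300,260),5)
s=env.read_state()
open("log.txt","a").write(json.dumps([list(map(float,s["joint_pos"])),list(map(float,s["eef_pos"])),np.array(s["eef_rot"]).tolist()])+"\n")
print(np.array(s["joint_pos"]),s["eef_pos"],s["ft_force"],s["time_s"])
E
```

```text
time_s: 4.55
eef_pos: [501.1, 156.3, 332.7]
eef_rot: [[0.386, -0.922, 0.008], [-0.922, -0.386, 0.001], [0.003, -0.008, -1.0]]
ft_force: [0.3, -0.1, -0.5]
gripper_width: 0.006
[ 4.1  0.3 97.7 -0.  81.8 71.4] [500.2 156.2 330.1] [-0.6 -0.5 -0.5] 4.6
```

View pics/p2.png

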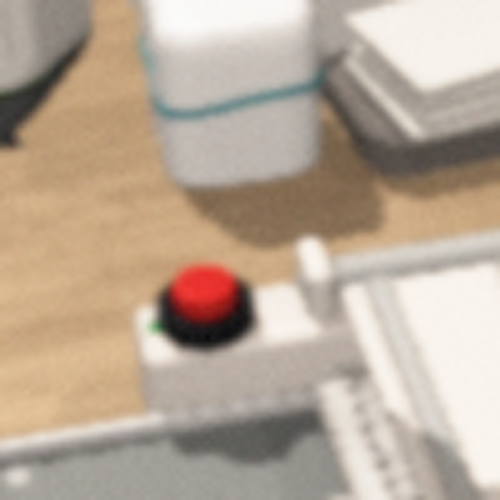

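Button is up again (red top back clear of the collar). Moving to the right side of the dock, turning the jaws along the dock x axis.

```bash
python3 -m jog '{"linear":[[1.5,0.4,0],[5,1.4,0],[9,2.5,0],[13,3.6,0],[17,4.7,0],[21,5.8,0.5],[25,6.9,1],[29,8,1.5],[33,9.1,2],[36,10,2.5],[37.5,10.3,3],[37.5,10.3,3],[37.5,10.3,3]],"dr":[[0,0,-2],[0,0,-7],[0,0,-13],[0,0,-19],[0,0,-25],[0,0,-31],[0,0,-37],[0,0,-43],[0,0,-49],[0,0,-55],[0,0,-60],[0,0,-61],[0,0,-61]]}'
cat >> h.py <<'E'
def log():
    import json
    s=env.read_state()
    open("log.txt","a").write(json.dumps([list(map(float,s["joint_pos"])),list(map(float,s["eef_pos"])),np.array(s["eef_rot"]).tolist()])+"\n")
    print(s["time_s"],np.array(s["joint_pos"]),s["eef_pos"],s["ft_force"]);print(np.round(s["eef_rot"],3).tolist())
E
python3 -c "
from h import *
log()"
```

```text
time_s: 5.9
eef_pos: [548.8, -228.8, 297.0]
eef_rot: [[0.994, -0.111, -0.002], [-0.111, -0.994, 0.002], [-0.002, -0.002, -1.0]]
ft_force: [0.5, -1.0, -0.4]
gripper_width: 0.005
5.9 [-34.3  12.3  88.5   0.   79.4 -27.9] [ 548.8 -228.8  297. ] [ 0.5 -1.  -0.4]
[[0.994, -0.111, -0.002], [-0.111, -0.994, 0.002], [-0.002, -0.002, -1.0]]
```

```bash
python3 -m jog '{"linear":[[0,0,0],[0,0,0],[0,0,0],[0,0,0],[0,0,0]],"dr":[[4,0,0],[10,0,0],[17,0,0],[20,0,0],[20,0,0]]}'
python3 -c "
from h import *
log()"
```

```text
time_s: 6.4
eef_pos: [549.1, -229.1, 297.9]
eef_rot: [[0.994, -0.105, 0.036], [-0.111, -0.933, 0.341], [-0.002, -0.343, -0.939]]
ft_force: [-0.4, -0.6, 0.2]
gripper_width: 0.011
6.4 [-40.9  16.8  84.6  16.4  90.3 -36.1] [ 549.1 -229.1  297.9] [-0.4 -0.6  0.2]
[[0.994, -0.105, 0.036], [-0.111, -0.933, 0.341], [-0.002, -0.343, -0.939]]
```

```bash
python3 -m jog '{"linear":[[0.1,0.5,1.2],[0.3,1.6,3.6],[0.6,2.7,6],[0.9,3.8,8.5],[1.1,4.8,10.7],[1.2,5.4,12],[1.2,5.4,12]],"dr":[[3,0,0],[8,0,0],[14,0,0],[20,0,0],[24,0,0],[25,0,0],[25,0,0]]}'
python3 -c "
from h import *
log()
save(env.snapshot('side'),'a1.png');save(env.snapshot('scene'),'a1s.png')"
```

```text
time_s: 7.1
eef_pos: [559.6, -239.0, 165.2]
eef_rot: [[0.994, -0.08, 0.074], [-0.109, -0.702, 0.704], [-0.004, -0.708, -0.706]]
ft_force: [0.5, -0.2, 0.0]
gripper_width: 0.005
7.1 [-46.9  35.8  81.4  32.5  95.1 -47.2] [ 559.6 -239.   165.2] [ 0.5 -0.2  0. ]
[[0.994, -0.08, 0.074], [-0.109, -0.702, 0.704], [-0.004, -0.708, -0.706]]
```

View pics/a1.png

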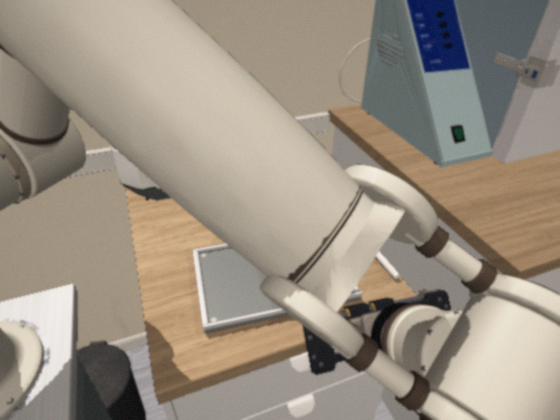

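View pics/a1s.png

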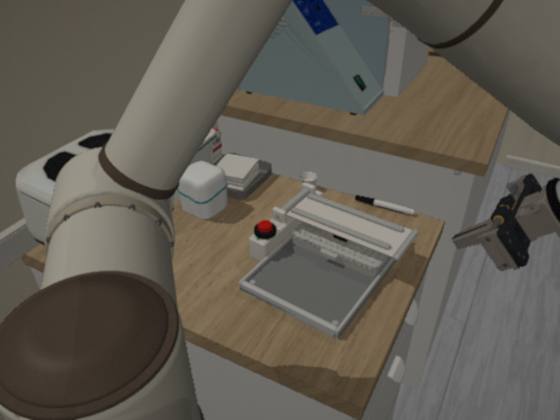

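The fingers (scene ~(458,240)) lie right of the bar end (~(412,238)) and point down-left as planned. Advancing under the bar.

```bash
python3 -m jog '{"linear":[[0,0,1],[0,0,2.5],[0,0,4],[0,0,5.5],[0,0,7],[0,0,8],[0,0,8]],"dr":[[0,0,0],[0,0,0],[0,0,0],[0,0,0],[0,0,0],[0,0,0],[0,0,0]]}'
python3 -c "
from h import *
log()
save(env.snapshot('wrist'),'a2w.png');save(env.snapshot('scene'),'a2s.png',(360,150,560,300),4)"
```

```text
time_s: 7.9
eef_pos: [565.8, -182.5, 109.4]
eef_rot: [[0.994, -0.078, 0.075], [-0.108, -0.701, 0.704], [-0.003, -0.708, -0.706]]
ft_force: [-0.1, 0.4, -0.4]
gripper_width: 0.003
7.9 [-43.   37.4  86.6  34.5  87.6 -48.3] [ 565.8 -182.5  109.4] [-0.1  0.4 -0.4]
[[0.994, -0.078, 0.075], [-0.108, -0.701, 0.704], [-0.003, -0.708, -0.706]]
```

View pics/a2w.png

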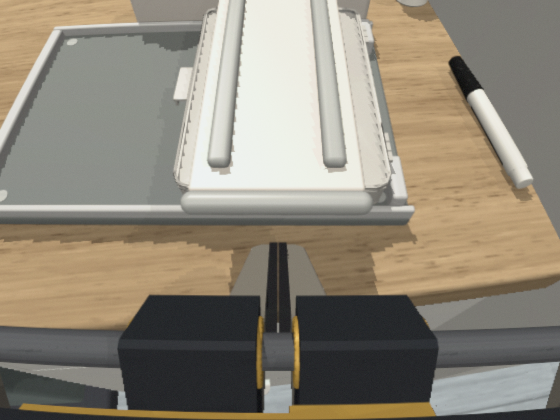

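View pics/a2s.png

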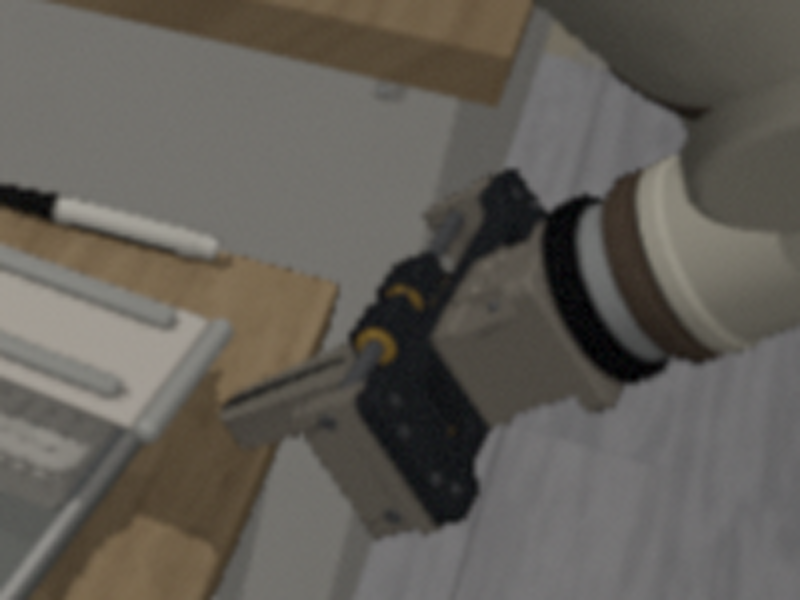

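Run:
```python
from h import *
s=env.snapshot("wrist")
for z in(60,62,64):print(onz(s,(278,202),z),onz(s,(183,202),z)-onz(s,(372,202),z))
```

```text
[576.8 -95.4  60. ] [-95.5  10.4   0. ]
[576.7 -96.6  62. ] [-94.4  10.3   0. ]
[576.5 -97.8  64. ] [-93.2  10.2   0. ]
```

Bar measured at (576.7, −96.6, 62), length about 95 mm, which matches. Advancing the last 32 mm, then moving up-left towards contact.

```bash
python3 -m jog '{"linear":[[0,0,0.8],[0,0,1.9],[0,0,2.8],[0,0,3.2],[0,0,3.2],[0,-0.4,3.2],[0,-0.8,3.2],[0,-1.1,3.2],[0,-1.4,3.2],[0,-1.6,3.2],[0,-1.6,3.2]],"dr":[[0,0,0],[0,0,0],[0,0,0],[0,0,0],[0,0,0],[0,0,0],[0,0,0],[0,0,0],[0,0,0],[0,0,0],[0,0,0]]}'
python3 -c "
from h import *
log()
save(env.snapshot('wrist'),'a3w.png');save(env.snapshot('scene'),'a3s.png',(360,150,560,300),4)
b=np.array([576.7,-96.6,62]);s=env.read_state();R=np.array(s['eef_rot']);print(R.T@(b-s['eef_pos']))"
```

```text
time_s: 9.15
eef_pos: [570.1, -152.5, 98.9]
eef_rot: [[0.994, -0.078, 0.078], [-0.111, -0.707, 0.698], [0.001, -0.703, -0.712]]
ft_force: [-0.2, -7.8, -7.6]
gripper_width: 0.006
9.15 [-40.7  36.7  89.   35.7  84.6 -47.7] [ 570.1 -152.5   98.9] [-0.2 -7.8 -7.6]
[[0.994, -0.078, 0.078], [-0.111, -0.707, 0.698], [0.001, -0.703, -0.712]]
[  0.4 -14.3  65.7]
```

View pics/a3s.png

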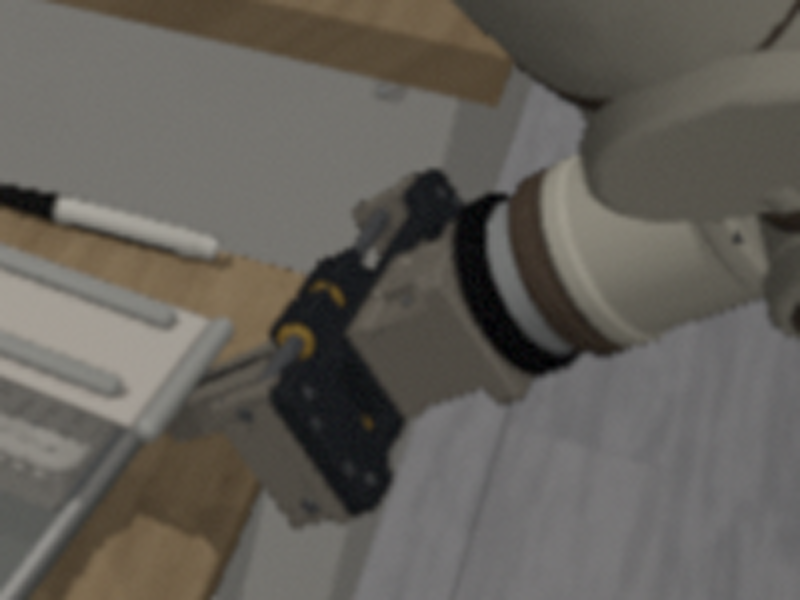

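Contact as predicted: about 11 N along the finger normal, bar 22 mm behind the tips. Lifting along the arc, first half.

```bash
python3 -m jog '{"linear":[[0,-0.4,-0.4],[0,-1,-0.9],[0,-1.8,-1.6],[0,-2.7,-2.4],[0,-3.7,-3.1],[0,-4.8,-3.7],[0,-5.8,-4.3],[0,-6.9,-4.8],[0,-8,-5.3],[0,-9.2,-5.7],[0,-10.3,-6.1],[0,-10.3,-6.1]],"dr":[[0,0,0],[0,0,0],[0,0,0],[0,0,0],[0,0,0],[0,0,0],[0,0,0],[0,0,0],[0,0,0],[0,0,0],[0,0,0],[0,0,0]]}'
python3 -c "
from h import *
log()
save(env.snapshot('wrist'),'a4w.png');save(env.snapshot('scene'),'a4s.png',(210,100,560,360),2.2)"
```

```text
time_s: 10.45
eef_pos: [573.8, -123.1, 217.2]
eef_rot: [[0.994, -0.076, 0.08], [-0.11, -0.707, 0.698], [0.003, -0.703, -0.711]]
ft_force: [-0.1, -9.4, -1.2]
gripper_width: 0.004
10.45 [-38.4  25.1  90.1  36.7  91.9 -40. ] [ 573.8 -123.1  217.2] [-0.1 -9.4 -1.2]
[[0.994, -0.076, 0.08], [-0.11, -0.707, 0.698], [0.003, -0.703, -0.711]]
```

View pics/a4s.png

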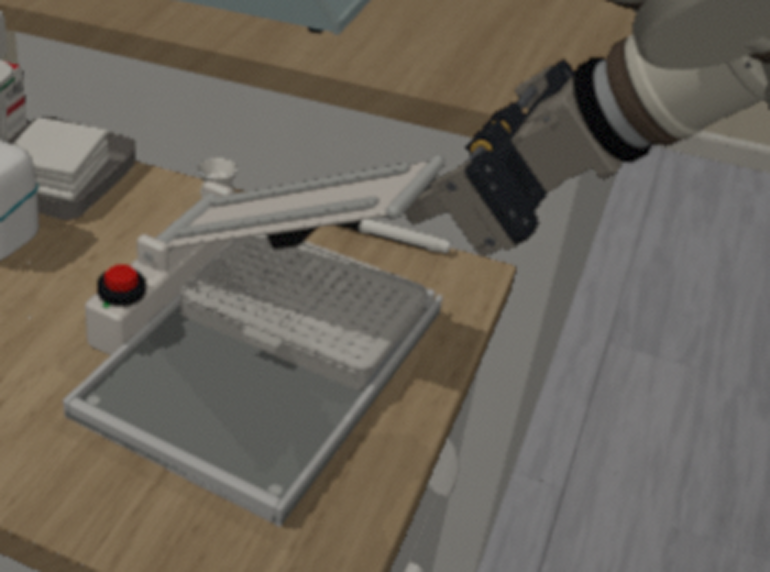

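```bash
python3 -m jog '{"linear":[[0,-0.5,-0.1],[0,-1.2,-0.3],[0,-2.3,-0.6],[0,-3.5,-0.8],[0,-4.7,-0.9],[0,-5.9,-1],[0,-7.2,-1],[0,-8.4,-0.9],[0,-9.6,-0.8],[0,-10.8,-0.7],[0,-12,-0.4],[0,-13.1,-0.1],[0,-14.3,0.2],[0,-15.4,0.6],[0,-16.5,1],[0,-16.5,1]],"dr":[[0,0,0],[0,0,0],[0,0,0],[0,0,0],[0,0,0],[0,0,0],[0,0,0],[0,0,0],[0,0,0],[0,0,0],[0,0,0],[0,0,0],[0,0,0],[0,0,0],[0,0,0],[0,0,0]]}'
python3 -c "
from h import *
log()
save(env.snapshot('wrist'),'a5w.png');save(env.snapshot('scene'),'a5s.png',(210,100,560,360),2.2)"
```

```text
time_s: 12.15
eef_pos: [587.0, 3.5, 326.1]
eef_rot: [[0.994, -0.075, 0.077], [-0.107, -0.703, 0.703], [0.001, -0.707, -0.707]]
ft_force: [-0.2, 1.0, -0.1]
gripper_width: 0.007
12.15 [-27.5  13.6  91.6  41.3  93.6 -25.7] [587.    3.5 326.1] [-0.2  1.  -0.1]
[[0.994, -0.075, 0.077], [-0.107, -0.703, 0.703], [0.001, -0.707, -0.707]]
```

View pics/a5s.png

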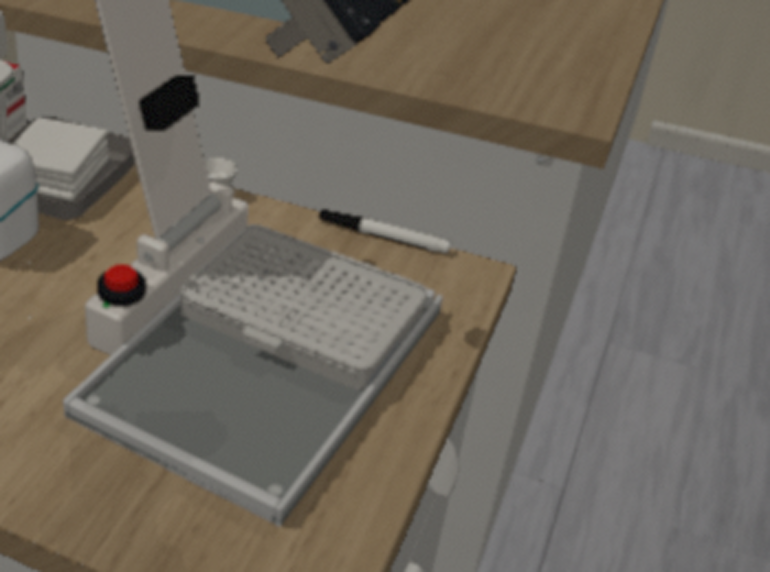

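View pics/a5w.png

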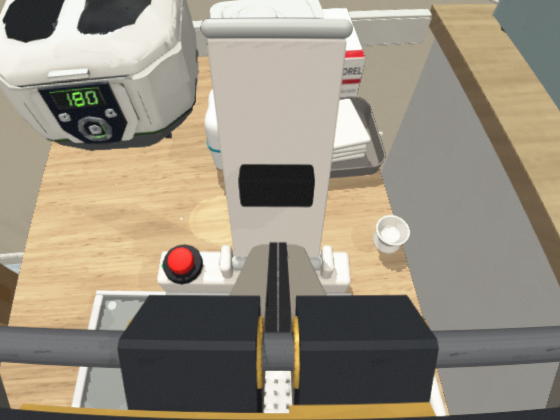

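The clamp plate now stands past upright by itself and the force is about 0. Untilting and moving above the cassette's back edge.

```bash
python3 -m jog '{"linear":[[0.5,0,0.2],[1.8,0.1,0.7],[3.5,0.2,1.3],[5.2,0.3,1.9],[6.8,0.4,2.5],[8,0.5,3],[8.7,0.5,3.2],[8.7,0.5,3.2]],"dr":[[-4,0,0],[-11,0,0],[-19,0,0],[-27,0,0],[-34,0,0],[-40,0,0],[-45,0,0],[-45,0,0]]}' 0.55
python3 -m jog '{"linear":[[0,0,0],[0,0,0],[0,0,0],[0,0,0],[0,0,0],[0,0,0],[0,0,0],[0,0,0],[0,0,0],[0,0,0],[0,0,0],[0,0,0],[0,0,0]],"dr":[[0,0,-4],[0,0,-12],[0,0,-20],[0,0,-28],[0,0,-36],[0,0,-44],[0,0,-52],[0,0,-60],[0,0,-68],[0,0,-76],[0,0,-84],[0,0,-90],[0,0,-90]]}'
python3 -c "
from h import *
log()
save(env.snapshot('wrist'),'b1w.png');save(env.snapshot('side'),'b1.png');save(env.snapshot('scene'),'b1s.png')"
```

```text
time_s: 13.05
eef_pos: [675.8, 13.0, 297.9]
eef_rot: [[0.994, -0.107, -0.001], [-0.107, -0.994, -0.0], [-0.001, 0.0, -1.0]]
ft_force: [-0.2, 0.6, 0.4]
gripper_width: 0.551
time_s: 14.35
eef_pos: [675.0, 10.5, 298.7]
eef_rot: [[0.11, 0.994, -0.001], [0.994, -0.11, 0.002], [0.002, -0.001, -1.0]]
ft_force: [-0.2, -0.4, 0.3]
gripper_width: 0.548
14.35 [ -9.4  24.   73.8   0.1  82.3 -93.1] [675.   10.5 298.7] [-0.2 -0.4  0.3]
[[0.11, 0.994, -0.001], [0.994, -0.11, 0.002], [0.002, -0.001, -1.0]]
```

View pics/b1w.png

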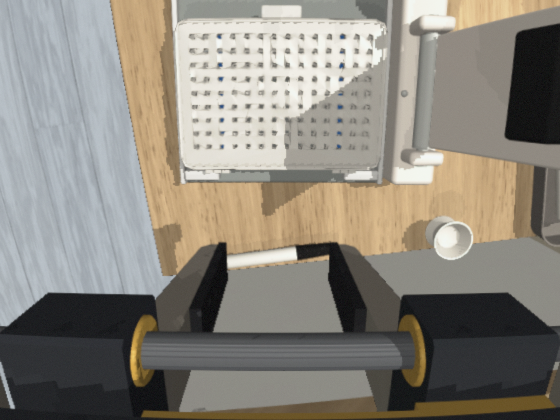

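View pics/b1.png

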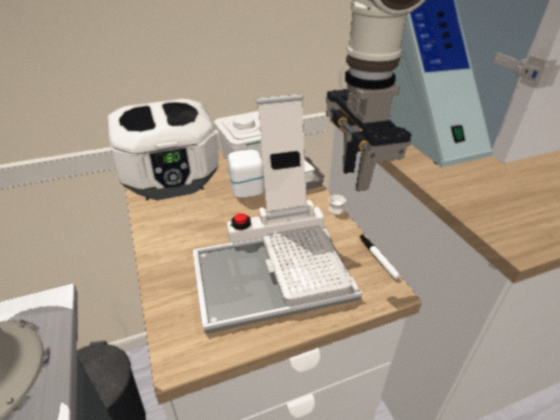

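View pics/b1s.png

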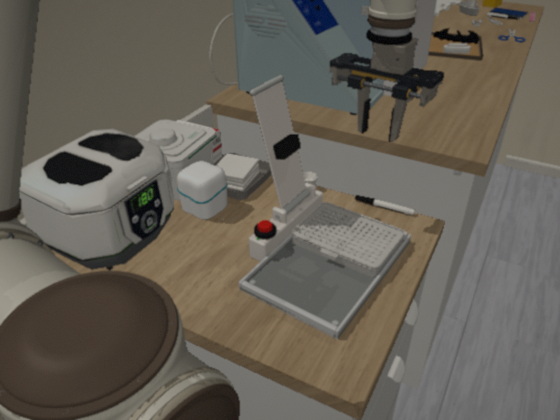

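Run:
```python
from h import *
s=env.snapshot("wrist");save(s,"b2.png",(160,130,480,290),2.5)
for n,p,z in(("casBL",(185,166),37),("casBR",(380,163),37),("casFL",(180,22),37),("casFR",(386,20),37),("mk1",(225,262),8),("mk2",(335,247),8),("cup",(452,240),30),("stopL",(247,170),26),("stopR",(325,170),26),("deckBL",(180,183),12),("deckBR",(383,181),12)):
    print(n,onz(s,p,z))
```

```text
casBL [644.1 -73.2  37. ]
casBR [661.6 109.3  37. ]
casFL [518.3 -57.   37. ]
casFR [536.4 121.5  37. ]
mk1 [756.3 -55.9   8. ]
mk2 [752.2  64.6   8. ]
cup [750.  182.9  30. ]
stopL [656.1 -16.7  26. ]
stopR [664.5  58.4  26. ]
deckBL [663.7 -88.   12. ]
deckBR [684.7 118.2  12. ]
```

View pics/b2.png

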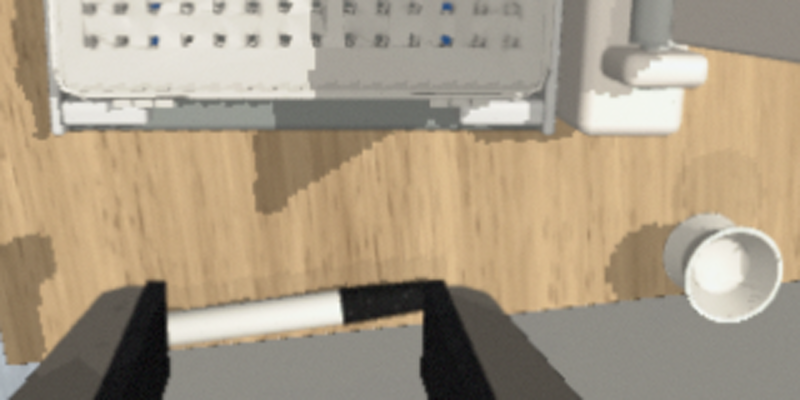

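```bash
python3 -m jog '{"linear":[[0.1,0.1,1],[0.3,0.3,3.5],[0.3,0.3,7],[0.3,0.3,10],[0.3,0.3,12],[0.3,0.3,13],[0.3,0.3,13]],"dr":[[0,0,0],[0,0,0],[0,0,0],[0,0,0],[0,0,0],[0,0,0],[0,0,0]]}'
python3 -c "
from h import *
log()
save(env.snapshot('wrist'),'b3w.png');save(env.snapshot('side'),'b3.png',(230,150,430,320),3.5);save(env.snapshot('scene'),'b3s.png',(260,80,460,250),3.5)"
```

```text
time_s: 15.25
eef_pos: [677.7, 14.4, 166.8]
eef_rot: [[0.109, 0.994, -0.004], [0.994, -0.109, 0.001], [0.0, -0.004, -1.0]]
ft_force: [0.5, 0.0, 0.2]
gripper_width: 0.548
15.25 [ -9.   31.1  79.6   0.   69.6 -92.7] [677.7  14.4 166.8] [0.5 0.  0.2]
[[0.109, 0.994, -0.004], [0.994, -0.109, 0.001], [0.0, -0.004, -1.0]]
```

View pics/b3w.png

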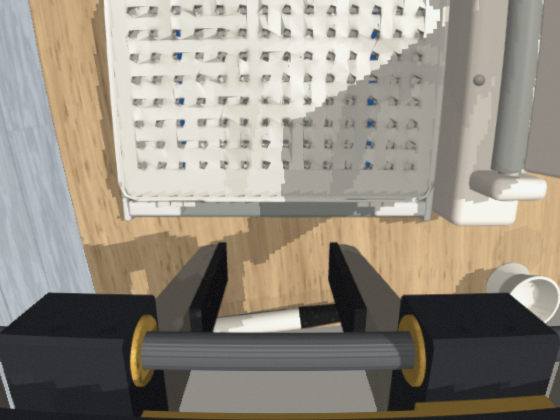

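View pics/b3.png

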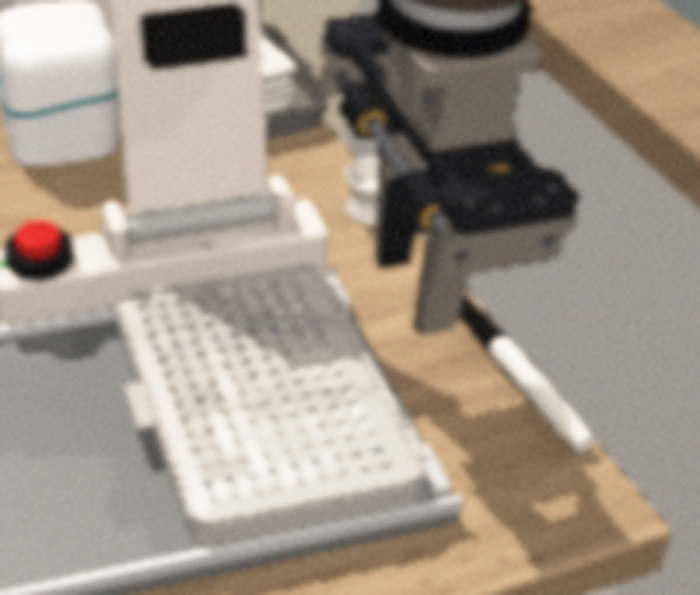

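Run:
```python
from h import *
s=env.snapshot("wrist")
for n,p,z in(("casBL",(130,197),37),("casBR",(435,195),37),("deckBL",(130,216),12),("deckBR",(425,213),12),("stopL in",(190,205),26),("stopR in",(375,205),26)): print(n,onz(s,p,z))
```

```text
casBL [648.6 -72.9  37. ]
casBR [667.4 111.4  37. ]
deckBL [666.6 -86.8  12. ]
deckBR [686.4 114.8  12. ]
stopL in [660.2 -40.1  26. ]
stopR in [672.9  77.   26. ]
```

Cassette back wall at x≈658, finger faces at ≈668, gap between the stops y −40..77; fingers fit with ~15 mm each side. Descending.

```bash
python3 -m jog '{"linear":[[0.2,0,1],[0.3,0,2.5],[0.3,0,4],[0.3,0,5],[0.3,0,5.7],[0.3,0,5.7]],"dr":[[0,0,0],[0,0,0],[0,0,0],[0,0,0],[0,0,0],[0,0,0]]}'
python3 -c "
from h import *
log()
save(env.snapshot('side'),'b4.png',(230,150,430,320),3.5)"
```

```text
time_s: 16.05
eef_pos: [678.1, 17.2, 110.1]
eef_rot: [[0.109, 0.994, -0.003], [0.994, -0.109, 0.0], [0.0, -0.003, -1.0]]
ft_force: [-0.1, -0.2, -0.2]
gripper_width: 0.552
16.05 [ -8.7  35.2  80.7  -0.   64.3 -92.5] [678.1  17.2 110.1] [-0.1 -0.2 -0.2]
[[0.109, 0.994, -0.003], [0.994, -0.109, 0.0], [0.0, -0.003, -1.0]]
```

View pics/b4.png

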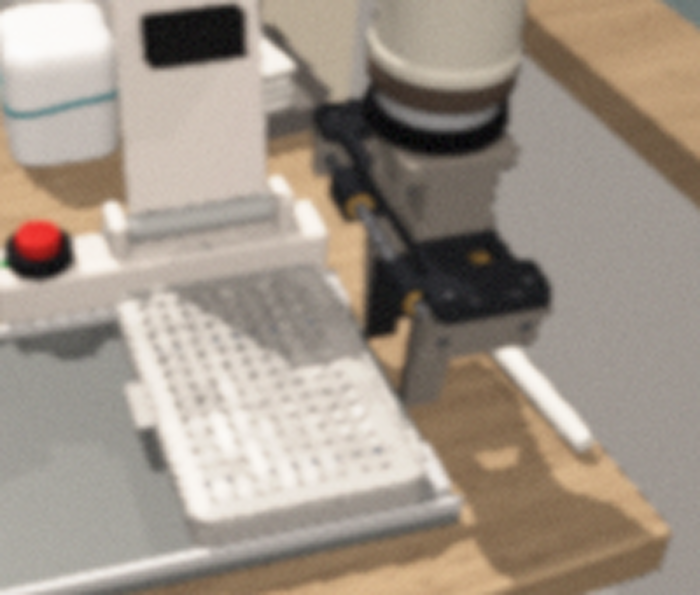

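```bash
python3 -m jog '{"linear":[[0,-0.4,0],[0,-0.7,0],[0,-1,0],[0,-1.3,0],[0,-1.7,0],[0,-2.2,0],[0,-2.7,0],[0,-3.2,0],[0,-3.7,0],[0,-4.2,0],[0,-4.7,0],[0,-5.2,0],[0,-5.7,0],[0,-6.2,0],[0,-6.7,0],[0,-7.2,0],[0,-7.6,0],[0,-7.9,0],[0,-8,0],[0,-8,0]],"dr":[[0,0,0],[0,0,0],[0,0,0],[0,0,0],[0,0,0],[0,0,0],[0,0,0],[0,0,0],[0,0,0],[0,0,0],[0,0,0],[0,0,0],[0,0,0],[0,0,0],[0,0,0],[0,0,0],[0,0,0],[0,0,0],[0,0,0],[0,0,0]]}'
python3 -c "
from h import *
log()
save(env.snapshot('side'),'b5.png',(180,150,410,330),3.4)"
```

```text
time_s: 18.1
eef_pos: [599.0, 26.0, 111.7]
eef_rot: [[0.109, 0.994, -0.001], [0.994, -0.109, 0.0], [0.0, -0.001, -1.0]]
ft_force: [1.9, -0.5, 1.6]
gripper_width: 0.557
18.1 [ -9.1  25.   95.2   0.   59.9 -92.8] [599.   26.  111.7] [ 1.9 -0.5  1.6]
[[0.109, 0.994, -0.001], [0.994, -0.109, 0.0], [0.0, -0.001, -1.0]]
```

View pics/b5.png

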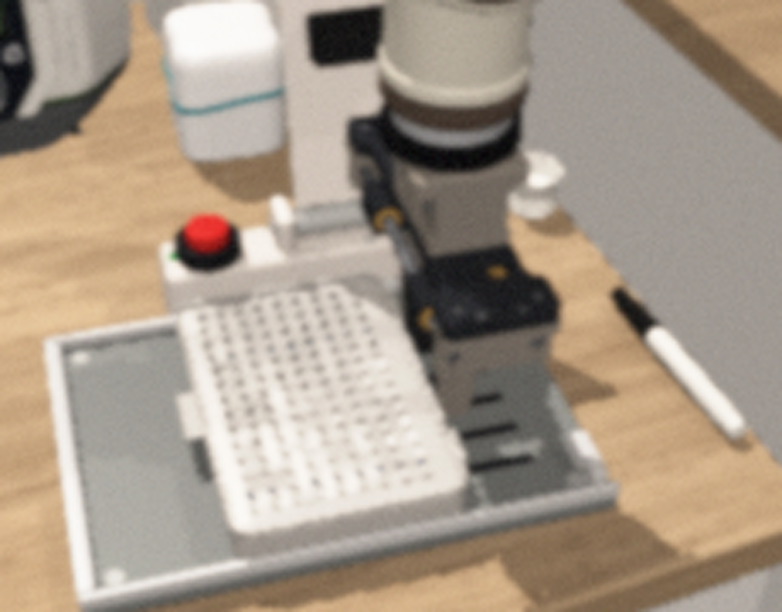

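Sliding straight, 2 N. About 70 mm left; pushing 60 more, slowing down.

```bash
python3 -m jog '{"linear":[[0,-0.2,0],[0,-0.6,0],[0,-1,0],[0,-1.5,0],[0,-2,0],[0,-2.5,0],[0,-3,0],[0,-3.5,0],[0,-4,0],[0,-4.4,0],[0,-4.8,0],[0,-5.1,0],[0,-5.4,0],[0,-5.6,0],[0,-5.8,0],[0,-6,0],[0,-6,0]],"dr":[[0,0,0],[0,0,0],[0,0,0],[0,0,0],[0,0,0],[0,0,0],[0,0,0],[0,0,0],[0,0,0],[0,0,0],[0,0,0],[0,0,0],[0,0,0],[0,0,0],[0,0,0],[0,0,0],[0,0,0]]}'
python3 -c "
from h import *
log()
save(env.snapshot('side'),'b6.png',(180,150,410,330),3.4)"
```

```text
time_s: 19.85
eef_pos: [539.6, 32.5, 112.0]
eef_rot: [[0.109, 0.994, -0.0], [0.994, -0.109, 0.0], [-0.0, -0.0, -1.0]]
ft_force: [0.6, -0.4, 0.8]
gripper_width: 0.552
19.85 [ -9.4  17.5 105.1  -0.   57.4 -93.1] [539.6  32.5 112. ] [ 0.6 -0.4  0.8]
[[0.109, 0.994, -0.0], [0.994, -0.109, 0.0], [-0.0, -0.0, -1.0]]
```

View pics/b6.png

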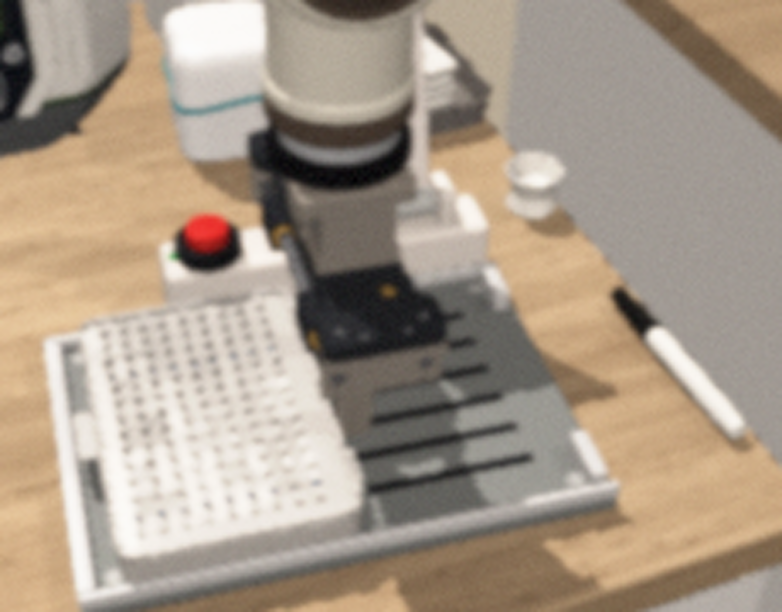

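Roughly 10 mm remain to the lip. Creeping forward at 1 mm per row and watching the force.

```bash
python3 -m jog '{"linear":[[0,-0.1,0],[0,-0.2,0],[0,-0.3,0],[0,-0.4,0],[0,-0.5,0],[0,-0.6,0],[0,-0.7,0],[0,-0.7,0]],"dr":[[0,0,0],[0,0,0],[0,0,0],[0,0,0],[0,0,0],[0,0,0],[0,0,0],[0,0,0]]}'
```

```text
time_s: 20.7
eef_pos: [532.8, 33.2, 112.0]
eef_rot: [[0.109, 0.994, -0.0], [0.994, -0.109, 0.0], [-0.0, -0.0, -1.0]]
ft_force: [1.0, -0.3, 0.9]
gripper_width: 0.549
```

```bash
python3 -m jog '{"linear":[[0,-0.1,0],[0,-0.2,0],[0,-0.3,0],[0,-0.3,0]],"dr":[[0,0,0],[0,0,0],[0,0,0],[0,0,0]]}'
```

```text
time_s: 21.1
eef_pos: [529.8, 33.5, 112.0]
eef_rot: [[0.109, 0.994, -0.0], [0.994, -0.109, -0.0], [-0.0, -0.0, -1.0]]
ft_force: [0.7, -0.1, 0.4]
gripper_width: 0.546
```

```bash
python3 -m jog '{"linear":[[0,-0.1,0],[0,-0.2,0],[0,-0.2,0]],"dr":[[0,0,0],[0,0,0],[0,0,0]]}'
```

```text
time_s: 21.4
eef_pos: [527.9, 33.7, 112.0]
eef_rot: [[0.109, 0.994, -0.0], [0.994, -0.109, -0.0], [-0.0, -0.0, -1.0]]
ft_force: [0.9, -0.7, 0.5]
gripper_width: 0.55
```

```bash
python3 -m jog '{"linear":[[0,-0.1,0],[0,-0.2,0],[0,-0.2,0]],"dr":[[0,0,0],[0,0,0],[0,0,0]]}'
```

```text
time_s: 21.7
eef_pos: [527.1, 33.6, 112.7]
eef_rot: [[0.109, 0.994, 0.003], [0.994, -0.109, -0.001], [-0.0, 0.003, -1.0]]
ft_force: [4.5, -1.3, -1.2]
gripper_width: 0.551
```

```bash
python3 -m jog '{"linear":[[0,-0.1,0],[0,-0.2,0],[0,-0.2,0]],"dr":[[0,0,0],[0,0,0],[0,0,0]]}'
python3 -c "
from h import *
log()
save(env.snapshot('side'),'b7.png',(180,150,410,330),3.4)"
```

```text
time_s: 22.0
eef_pos: [526.6, 33.7, 113.6]
eef_rot: [[0.11, 0.994, 0.007], [0.994, -0.11, -0.001], [-0.0, 0.008, -1.0]]
ft_force: [8.6, -1.9, -1.1]
gripper_width: 0.548
22.0 [ -9.5  15.4 107.5   0.   56.6 -93.2] [526.6  33.7 113.6] [ 8.6 -1.9 -1.1]
[[0.11, 0.994, 0.007], [0.994, -0.11, -0.001], [-0.0, 0.008, -1.0]]
```

View pics/b7.png

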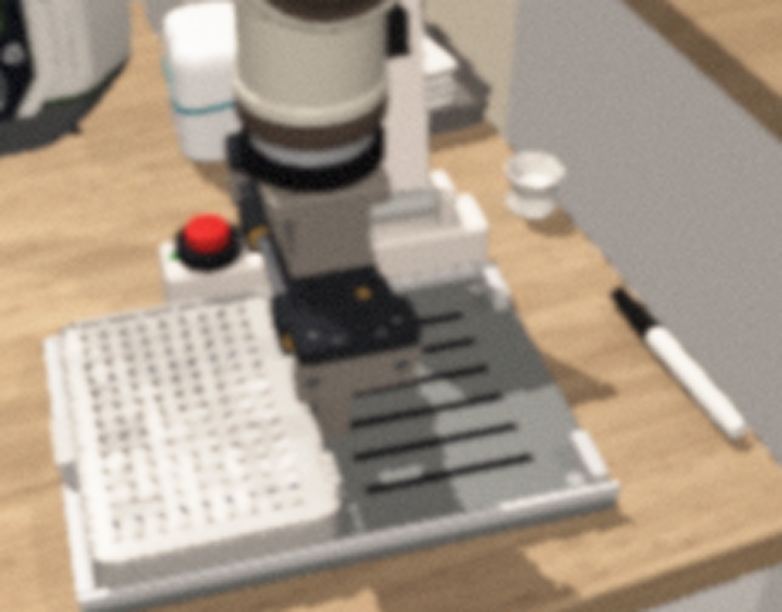

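Seated: the wall meets the lip, the arm stalls and force rises to 9 N. Backing off, then lifting clear.

```bash
python3 -m jog '{"linear":[[0,0.2,0],[0,0.5,0],[0,1,0],[0,1.6,0],[0,2,0],[0,2,-0.5],[0,2,-2],[0,2,-5],[0,2,-9],[0,2,-13],[0,2,-16],[0,2,-18],[0,2,-18]],"dr":[[0,0,0],[0,0,0],[0,0,0],[0,0,0],[0,0,0],[0,0,0],[0,0,0],[0,0,0],[0,0,0],[0,0,0],[0,0,0],[0,0,0],[0,0,0]]}'
python3 -c "
from h import *
log()
save(env.snapshot('side'),'c1.png',(180,130,410,330),3);save(env.snapshot('wrist'),'c1w.png');save(env.snapshot('scene'),'c1s.png',(160,130,460,340),2.6)"
```

```text
time_s: 23.35
eef_pos: [545.3, 31.9, 296.9]
eef_rot: [[0.109, 0.994, 0.008], [0.994, -0.109, -0.001], [-0.0, 0.008, -1.0]]
ft_force: [0.1, 0.6, 0.2]
gripper_width: 0.55
23.35 [ -9.3   4.8  96.8   0.   77.9 -93.1] [545.3  31.9 296.9] [0.1 0.6 0.2]
[[0.109, 0.994, 0.008], [0.994, -0.109, -0.001], [-0.0, 0.008, -1.0]]
```

View pics/c1.png

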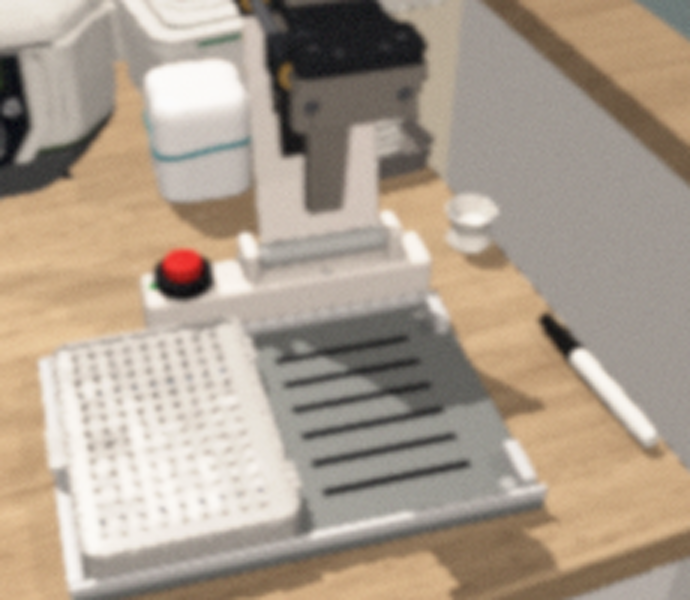

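View pics/c1s.png

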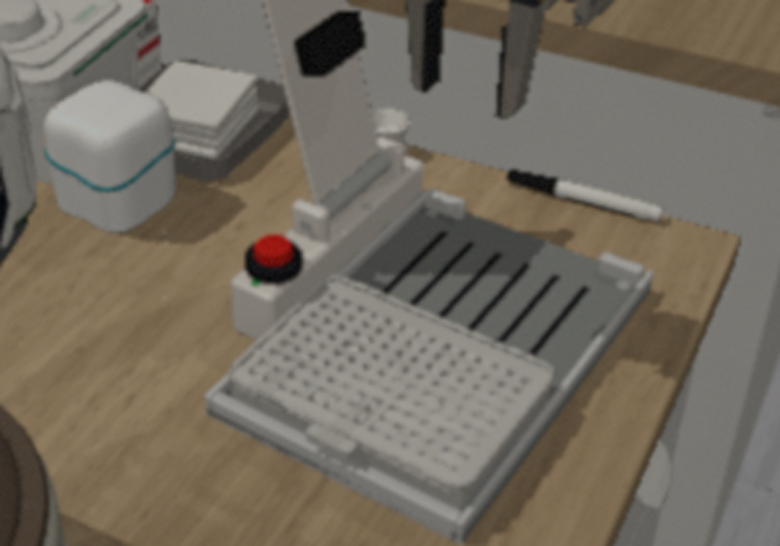

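View pics/c1w.png

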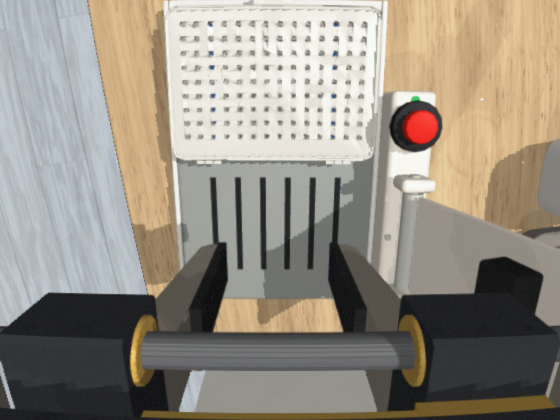

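Run:
```python
from h import *
s=env.snapshot("wrist");save(s,"d.png",(150,0,400,180),3.1)
b=[onz(s,p,37) for p in((180,157),(368,157))];d=b[1]-b[0];print(b,"edge dir minus 90",np.degrees(np.arctan2(d[1],d[0]))-90)
e=[onz(s,p,12) for p in((184,299),(366,296))];d=e[1]-e[0];print(e,np.degrees(np.arctan2(d[1],d[0]))-90)
m=(b[0]+b[1])/2-(e[0]+e[1])/2;print(m, m@np.array([.994,-.1075,0]))
```

```text
[array([502.3, -53.4,  37. ]), array([521. , 117.4,  37. ])] edge dir minus 90 -6.221675663192869
[array([658. , -83.7,  12. ]), array([675.8, 114.5,  12. ])] -5.12470295366785
[-155.2   16.6   25. ] -156.05731028219532
```

View pics/d.png

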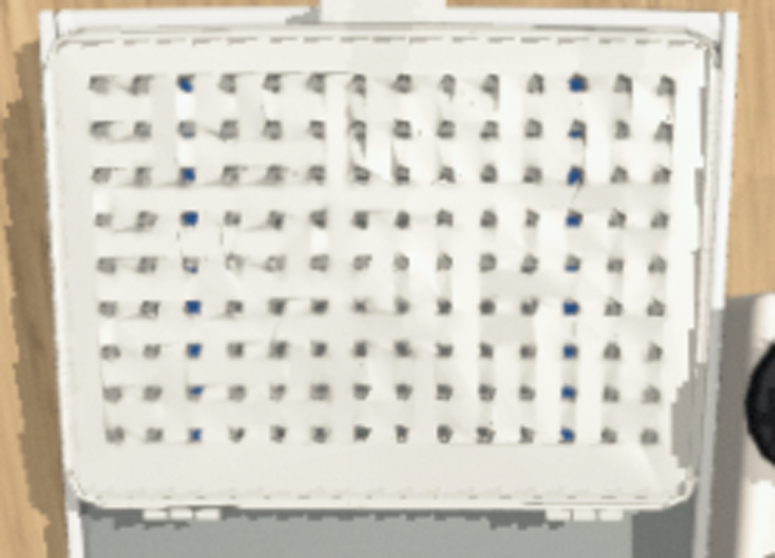

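The cassette is square to the dock (edge at −6.2°, same as the dock). Its back edge is at dock x ≈ −6 mm against −8 nominal, which is within measuring error. Nothing is touching the robot, so I'm handing in.

```bash
python3 -c "
from plant import env
s=env.read_state();print(s['time_s'],s['ft_force']);env.sign_off()"
```

```text
23.55 [ 0.69045159  0.15963337 -0.27293508]
the job is handed in; nothing more can be done
```

I did the three steps in the order you asked and handed the job in at 23.6 s; no verdict came back.

- **Stop button:** I pressed it onto its hard stop, where the vertical force was 39 N and it moved only 0.5 mm for the last 26 N. After release the picture shows the red top raised again. 39 N is close to the 40 N limit, but that limit covers the arm and gripper body and this was the fingertips. The button only needs about 4 N.
- **Clamp:** I hooked the bar from underneath with the shut fingers and lifted it along its arc. It now stands open past upright by itself, and the force on the tool dropped to zero.
- **Cassette:** I slid it forward about 140 mm with two fingers at about 2 N, then crept up to the lip until the arm stalled at about 9 N.

**Last checks:**
- The cassette is square to the dock, both at −6.2°.
- Its back edge measured at dock x ≈ −6 mm, where −8 mm is nominal. I put the 2 mm down to measuring error, since the force showed it against the lip.
- The dock's own back edge measured −5.1° in that last picture, about 1° off the −6.2° from the other views.
- In the last pictures the box, cup and marker look undisturbed. I checked this by eye and did not re-measure them.
- The gripper was well clear of everything at hand-in.

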